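# Open the thinner tin

## Robot

A 6-joint arm with a two-finger parallel gripper is mounted at the origin on the work surface. World frame = base frame: x ahead of the robot, y to its left, z up, the work surface at z = 0. Lengths are in m, angles in degrees, forces in N, time in s.
With the tool pointing down it reaches from about 0.35 to 0.925 m from the base axis. Payload 6.4 kg.
Tool frame: the origin (TCP) lies midway between the tips of the shut fingers; the grasp point (between the pads) lies 19 mm behind it; z points along the fingers, x is the direction in which the jaws open and shut, and the axes are right-handed (so a half turn about z gives the same grasp; the last joint's range is limited). The gripper opens to 94 mm and grips with 3 to 60 N. Pads are 16 mm wide; open, the fingers measure 119 mm over their backs; the gripper's body (75 mm by 177 mm) begins 78 mm behind the grasp point.
Start: joints at [-82.282, 14.043, 89.255, -0, 76.702, -9.975], TCP at [0.198, -0.619, 0.205] pointing down, gripper open.
Joint ranges: [-179.41, 179.41], [-58.25, 129.5], [7.25, 145.43], [-54.29, 234.29], [11.92, 165.04], [-157.13, 157.13]. Speed limits (degrees/s): [147.25, 147.25, 180, 180, 180, 180].

## Interface

Orientations are given as [roll, pitch, yaw] about the fixed x, y, z axes, in that order (R = Rz(yaw) Ry(pitch) Rx(roll)).
In Python, from bench import r gives the robot as it stands.
- The arm moves only by the tool step_arm, never from a script. Its argument "series" is a list of rows, each a list of 6 numbers: the shift along the tool's x, y, z in cm, then the turn, a rotation vector about the tool's x, y, z in rad. A call has 1 to 10 rows; each row shifts and turns the commanded pose from where the row before left it, along the tool's axes as they then stand; what a row does not reach is not made up. A row lasts 1/8 s, in which the tool goes at most 62.5 mm and 10.7 degrees, less where a joint would pass 70% of its speed; a pose out of reach is approached as far as the arm can. A call with a gripper value outside its range is refused whole. "claw" is the finger opening in cm, from 0 to 9.4, set as the call begins (left out, the last holds). The fingers move at their own pace and stop on an object; "force" is the grip in N (left out, the last holds). Time passes only in rows, so rows that do not move let the fingers close. It gives the time, the measured TCP pose, the force and the opening at its end, in the units of the state.
- r.read_state(): the state, without advancing time (a new reading comes with each control period).
- r.read_camera(name): name is "scene" or "top"; returns (picture, depth): 420x560x3 uint8, blue, green, red; 420x560 float32, m along the optical axis (not along the pixel's ray), 0 where there is no reading.
- r.get_calibration(name): a dict with "vertical_fov" (degrees; the focal length in pixels is half the picture's height over the tangent of half this angle, whatever the lens; pixels are square), "cx", "cy" (the principal point, pixels), "R" (3x3) and "t" (3): a world point X has camera coordinates R X + t. Camera axes: x right, y down, z forward; pixel columns grow to the right and rows downward; lengths in m; the calibration is good to about 2 mm. A picture is of the moment at which its call begins. get_calibration takes no time and is no camera call.
- r.job_done(): hands the job in, once; it reports no verdict.
The state is a dict: "clock": time; "qpos": joint angles; "joint_vel": joint speeds; "joint_torque": joint torques, N m; "eef_pos": TCP position; "ee_rot": TCP orientation; "force": force on the tool from outside, world axes, zero at the start; "moment": the same for the moment, N m; "finger_gap": finger opening in m.
Only numpy, scipy, OpenCV 4.12 (cv2) and the standard library are available. Lean on these libraries where they do the work, as an engineer would, in place of code of your own. Each camera call takes 0.05 s, during which the arm holds its last target. There are 200 camera calls.

## Task

Open the thinner tin with the yellow label: push its red child-resistant cap down hard, turn it anticlockwise while keeping it down until it lets go, and lift it off. Set the cap down right way up in the steel parts dish without dropping it, and leave everything else on the bench as it is.

Things in the scene. Friction and masses are not known exactly. Their poses are not given: they have to be found in the camera images.
- tin: the thinner tin: rectangular metal tin 120 (its x) x 70 (its y) mm, 165 mm tall, yellow label with red band, in a plywood cradle 150 x 100 mm screwed to the bench, so it cannot move. Origin: centre of the cradle's underside, on the bench; z up. Its flat top is 177 mm above the bench; the neck is 28 mm to the -x side of the middle; on the +x side a wire handle lies folded, 5 mm high.
- neck (a point): point on the axis of the thinner tin's neck and cap, on the tin's flat top (177 mm above the bench); its axes are the tin's. The white neck is 34 mm across and ends 32 mm above this point; three catches round it reach 47 mm across. Lifting the freed cap straight up by 35 mm clears it all.
- cap: red ribbed child-resistant cap of the thinner tin, 56 mm diameter, 34 mm tall, hollow, about 70 g. Origin: on its axis in the plane of its lower rim; z up through the crown, x level and turning with it. Locked, its lower rim is 12 mm above the tin's flat top and its x within about 3 degrees of the tin's x. It is round, so it can be gripped at any yaw.
- cap_top (a point): centre of the cap's crown, 34 mm above its lower rim. How the cap works: a spring holds it up in its catches (10 N). Pressed down 4 mm or more (15 N; it bottoms at 6 mm, 18 N) and kept down, it turns anticlockwise seen from above (0.2 to 0.3 N m). It is free from 55 degrees, meets a stop near 77, so 65 is right; then it lifts off. Not pressed, it will not turn.
- dish: round shallow stainless parts dish, fixed on the bench, 172 mm across the rim, 14 mm high, inner floor 4 mm above the bench and about 145 mm across. Origin: centre of its underside.
- oil_tin: a second tin of the same shape and size in its own cradle, with a green label, white band and a plain black cap 52 mm across, 26 mm tall: not the one to open. Origin and axes as for the thinner tin.
- glue: white glue bottle with a yellow label and orange tip cap, 60 mm diameter, 170 mm tall, standing; a bystander. Origin: centre of its underside.
- tape: roll of blue masking tape lying flat, 100 mm outside, 24 mm high; a bystander. Origin: centre of its underside.
- brush: paint brush lying flat, 200 mm long; a bystander. Origin: centre of its underside.
- sander: cork sanding block, 120 x 65 x 35 mm; a bystander. Origin: centre of its underside.
- square: aluminium rafter square (triangle) lying flat, about 180 x 110 x 20 mm; a bystander. Origin: centre of its underside.
- tape_measure: yellow and black tape measure, 75 x 45 x 70 mm, upright; a bystander. Origin: centre of its underside.
- offcut: softwood offcut, 160 x 45 x 45 mm; a bystander. Origin: centre of its underside.
Not all that is in view belongs to the job. Several things have the shape of the cap; the one meant has the colours described above.

How it is judged:
By the outcome, as a careful person would: the job done as asked, in the order asked, and still so for the second after the job is handed in, with the robot touching nothing.
It also fails if it takes over 53 s, if anything falls off the work surface, if the arm or the gripper's body presses on something with over 40 N, if the wrist force passes 120 N, or if a joint passes its speed limit or range.

## Working session

There is one attempt and no reset: what is moved stays moved. The work goes in short steps, Python scripts to look and compute and a tool call to move; the robot and the scene stay as the last step left them, time stands still between calls to the robot, and variables do not carry over. Pictures are saved under pics/ and viewed, about 8 in all and at most 12, crops included, and the job is handed in when it is done.

Besides the shell and the picture viewer there is one more tool, called after "Emit:" as a command line: name --pt "numbers of a row" for each row, then --argument value for the rest. step_arm: Moves the arm, as the interface text tells. Its arguments: {"type":"object","properties":{"series":{"type":"array","items":{"type":"array","items":{"type":"number"}}},"claw":{"type":"number"},"force":{"type":"number"}},"required":["series"]}

```bash
mkdir -p pics; python3 - <<'E'
from bench import r
import cv2,numpy as np
for n in("scene","top"):
    p,d=r.read_camera(n); np.savez(f"{n}0.npz",p=p,d=d); cv2.imwrite(f"pics/{n}0.png",p)
    print(n,r.get_calibration(n))
print(r.read_state())
E
```

```text
scene {'vertical_fov': 43.43517069043561, 'cx': 276.0387434905956, 'cy': 208.43791409462267, 'R': array([[-0.37150102,  0.92836686,  0.01104386],
       [ 0.62834578,  0.26016419, -0.73314131],
       [-0.68349731, -0.26542339, -0.67998666]]), 't': array([ 0.19400792, -0.24075685,  1.93386639])}
top {'vertical_fov': 48.11400630330988, 'cx': 276.7938813629489, 'cy': 207.63818534848846, 'R': array([[ 6.07895581e-03, -9.99981153e-01,  8.60600382e-04],
       [-9.86831212e-01, -6.13812378e-03, -1.61636882e-01],
       [ 1.61639118e-01,  1.33316142e-04, -9.86849927e-01]]), 't': array([0.01495047, 0.58189568, 1.30804073])}
{'clock': 0.1, 'qpos': array([-8.22819492e+01,  1.40803708e+01,  8.93161937e+01,  3.43170207e-05,
        7.67012738e+01, -9.97359707e+00]), 'joint_vel': array([ 0.04836573, -0.18535586, -0.26516493,  0.07336862, -0.04510278,
        0.02325697]), 'joint_torque': array([-2.99072226e-04, -4.16915846e+01, -3.15525734e+01,  6.87399809e-02,
        3.09496361e-02, -4.42262512e-05]), 'eef_pos': array([ 0.19748231, -0.61872034,  0.20446898]), 'ee_rot': array([-1.79983022e+02,  9.63539635e-02, -7.23083458e+01]), 'force': array([-0.54125151, -0.70585537, -0.50222398]), 'moment': array([-0.0130975 , -0.04674178,  0.02842813]), 'finger_gap': 0.09403316753254452}
```

View pics/scene0.png

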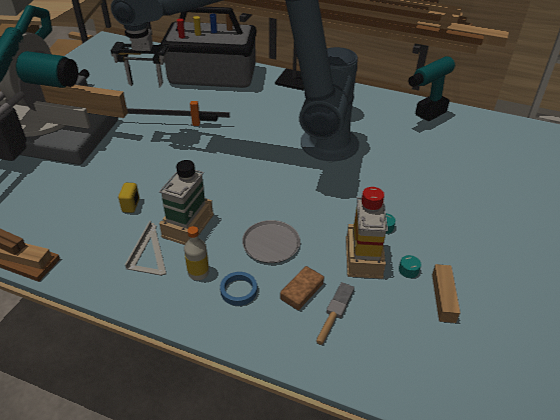

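View pics/top0.png

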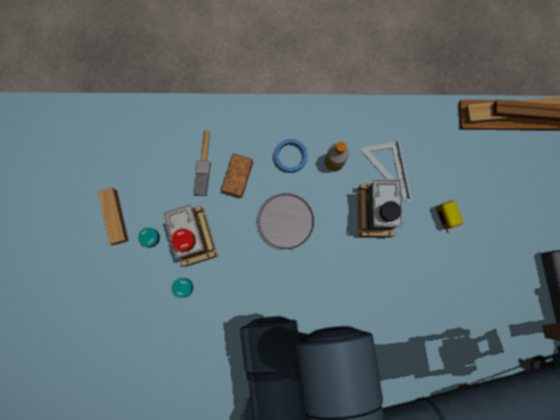

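Scene view: red cap at (373,195) on the yellow tin, dish at (271,242), teal decoys at (388,222) and (410,266). Top view: red cap at (183,240), dish at (286,221), teal decoys at (149,237) and (182,287).

```bash
cat > h.py <<'E'
import numpy as np,cv2
from bench import r
def cal(n):
    c=r.get_calibration(n); return c,210/np.tan(np.radians(c["vertical_fov"]/2))
def ray(n,u,v):
    c,f=cal(n); R=np.array(c["R"]); t=np.array(c["t"])
    return -R.T@t, R.T@np.array([(u-c["cx"])/f,(v-c["cy"])/f,1])
def onplane(n,u,v,z):
    o,d=ray(n,u,v); return o+d*(z-o[2])/d[2]
def cloud(n,dep):
    c,f=cal(n); v,u=np.mgrid[:420,:560]
    X=np.stack([(u-c["cx"])/f*dep,(v-c["cy"])/f*dep,dep],-1)-np.array(c["t"])
    return X@np.array(c["R"])
E
python3 - <<'E'
from h import *
for n in("scene","top"):
    z=np.load(n+"0.npz");p,d=z["p"],z["d"];P=cloud(n,d);ok=d>0
    h=cv2.cvtColor(p,cv2.COLOR_BGR2HSV)
    red=((h[...,0]<8)|(h[...,0]>172))&(h[...,1]>150)&(h[...,2]>90)&ok
    k,l,s,c=cv2.connectedComponentsWithStats(red.astype(np.uint8))
    i=1+np.argmax(s[1:,4]);m=l==i
    print(n,"red",s[i],c[i])
    top=m&(P[...,2]>.215); q=P[top]; print(" crown",q.mean(0),np.median(q[:,2]),top.sum(),(q.max(0)+q.min(0))/2,np.ptp(q,0))
    vv,uu=np.nonzero(top); print("  plane",onplane(n,uu.mean(),vv.mean(),.223))
    C=np.median(q,0)
    # tin flat top
    near=np.hypot(P[...,0]-C[0],P[...,1]-C[1])<.12
    f=ok&near&(abs(P[...,2]-.178)<.006); q=P[f]
    rc=cv2.minAreaRect((q[:,:2]*1000).astype(np.float32)); print(" tintop",rc,len(q),np.median(q[:,2]))
    # dish: bounding of rim
    a,b=((271,242) if n=="scene" else (286,221)); D=P[b,a]; print(" dish floor",D)
    near=ok&(np.hypot(P[...,0]-D[0],P[...,1]-D[1])<.12)&(h[...,1]<60)&(P[...,2]<.03)
    q=P[near]; (x,y),R=cv2.minEnclosingCircle((q[:,:2]*1000).astype(np.float32)); print("  dish",x,y,R,near.sum())
    # heights around
    tall=ok&(P[...,2]>.03)&(P[...,2]<.4)&(P[...,0]>.3)&(abs(P[...,1])<.6)
    k,l,s,c=cv2.connectedComponentsWithStats(tall.astype(np.uint8))
    for i in range(1,k):
        if s[i,4]>60:
            q=P[l==i]; print("  obj",q.min(0).round(3),q.max(0).round(3),s[i,4])
    print(" bench z",np.median(P[ok&(abs(P[...,2])<.02)][:,2]))
E
```

```text
scene red [363 187  21  14 219] [373.03652968 193.47945205]
 crown [0.47466448 0.25403524 0.22240959] 0.2224830327665398 218 [0.47487506 0.2539991  0.22223625] [0.05730764 0.054961   0.01095419]
  plane [0.47544974 0.25416255 0.223     ]
 tintop ((499.8063049316406, 264.09429931640625), (128.2467803955078, 75.24929809570312), 18.19529914855957) 556 0.1752329837785121
 dish floor [ 0.54665179 -0.00631666  0.00240658]
  dish 546.6473999023438 -6.297888278961182 119.98098754882812 4192
  obj [ 0.5   -0.317  0.03 ] [ 0.765 -0.119  0.22 ] 3543
  obj [ 0.528 -0.507  0.03 ] [ 0.608 -0.445  0.076] 397
  obj [0.328 0.196 0.03 ] [0.588 0.332 0.228] 2791
  obj [ 0.846 -0.6    0.03 ] [ 0.905 -0.543  0.057] 403
  obj [0.471 0.366 0.03 ] [0.529 0.422 0.04 ] 243
  obj [0.475 0.457 0.03 ] [0.643 0.543 0.051] 939
  obj [0.619 0.098 0.03 ] [0.751 0.186 0.042] 813
 bench z -8.209066695258597e-05
top red [171 229  24  22 361] [182.4265928 239.6066482]
 crown [0.47150979 0.25177035 0.22363612] 0.22360304494619415 354 [0.47189521 0.25254794 0.22355644] [0.05248755 0.05475081 0.01668001]
  plane [0.47154645 0.25190199 0.223     ]
 tintop ((499.6632995605469, 261.7581787109375), (124.39431762695312, 74.02992248535156), 17.760026931762695) 789 0.17598021251479987
 dish floor [ 5.49543782e-01 -9.05149782e-03 -2.49912564e-04]
  dish 550.9100952148438 -7.721615314483643 89.71753692626953 2794
  obj [ 0.847 -0.6    0.03 ] [ 0.902 -0.546  0.059] 358
  obj [ 0.699 -0.181  0.031] [ 0.759 -0.121  0.177] 500
  obj [0.62  0.093 0.03 ] [0.745 0.182 0.044] 817
  obj [ 0.502 -0.314  0.03 ] [ 0.653 -0.219  0.223] 2273
  obj [0.477 0.453 0.03 ] [0.64  0.541 0.055] 945
  obj [ 0.527 -0.506  0.03 ] [ 0.604 -0.448  0.079] 506
  obj [0.415 0.194 0.03 ] [0.585 0.315 0.232] 2154
  obj [0.47  0.365 0.03 ] [0.525 0.421 0.042] 284
  obj [0.327 0.261 0.03 ] [0.38  0.317 0.042] 303
 bench z 0.000916777579174283
```

Emit:
step_arm --pt "-1.95 -2.74 -1.25 0 0 0" --pt "-1.95 -2.74 -1.25 0 0 0" --pt "-1.95 -2.74 -1.25 0 0 0" --pt "-1.95 -2.74 -1.25 0 0 0" --pt "-1.95 -2.74 -1.25 0 0 0" --pt "-1.95 -2.74 -1.25 0 0 0" --pt "-1.95 -2.74 -1.25 0 0 0" --pt "-1.95 -2.74 -1.25 0 0 0" --pt "-1.95 -2.74 -1.25 0 0 0" --pt "-1.95 -2.74 -1.25 0 0 0" --claw 9.4

```text
clock: 1.35
eef_pos: [0.3997, -0.3491, 0.3304]
ee_rot: [180.0, 0.0, -72.3]
force: [0.8, -0.1, 0.7]
finger_gap: 0.0938
```

Emit:
step_arm --pt "-3.25 -1.49 0 0 0 0" --pt "-3.25 -1.49 0 0 0 0" --pt "-3.25 -1.49 0 0 0 0" --pt "-3.25 -1.49 0 0 0 0" --pt "-3.25 -1.49 0 0 0 0" --pt "-3.25 -1.49 0 0 0 0" --pt "-3.25 -1.49 0 0 0 0" --pt "-3.25 -1.49 0 0 0 0" --pt "-3.25 -1.49 0 0 0 0" --pt "-3.25 -1.49 0 0 0 0"

```text
clock: 2.6
eef_pos: [0.4423, 0.0059, 0.3301]
ee_rot: [180.0, 0.0, -72.3]
force: [0.4, -0.6, 0.1]
finger_gap: 0.0944
```

Emit:
step_arm --pt "-3.25 -1.49 0 0 0 0" --pt "-3.25 -1.49 0 0 0 0" --pt "-3.25 -1.49 0 0 0 0" --pt "-3.25 -1.49 0 0 0 0" --pt "-3.25 -1.49 0 0 0 0" --pt "-3.25 -1.49 0 0 0 0" --pt "-3.25 -1.49 0 0 0 0" --pt "0 0 0 0 0 0.175" --pt "0 0 0 0 0 0.175" --pt "0 0 0 0 0 0.175"

```text
clock: 3.85
eef_pos: [0.4724, 0.2532, 0.3298]
ee_rot: [179.9, -0.0, -102.7]
force: [-0.1, -0.2, 1.4]
finger_gap: 0.0939
```

Emit:
step_arm --pt "0 0 1.7 0 0 0" --pt "0 0 1.7 0 0 0" --pt "0 0 1.7 0 0 0" --pt "0 0 1.7 0 0 0" --pt "0 0 1.7 0 0 0" --pt "0 0 1.7 0 0 0" --pt "0 0 1.7 0 0 0" --pt "0 0 1.7 0 0 0" --pt "0 0 0 0 0 0"

```text
clock: 4.97
eef_pos: [0.4717, 0.2528, 0.1925]
ee_rot: [179.8, -0.1, -102.4]
force: [-0.6, 1.2, 0.2]
finger_gap: 0.0941
```

```bash
python3 - <<'E'
from h import *
p,d=r.read_camera("scene"); q,e=r.read_camera("top")
a=cv2.resize(p[150:290,320:460],(400,400),interpolation=2); b=cv2.resize(q[170:310,110:250],(400,400),interpolation=2)
cv2.imwrite("pics/pre.png",np.hstack([a,b])); s=r.read_state(); print(s["eef_pos"],s["force"],s["qpos"])
E
```

```text
[0.47296946 0.25321732 0.19469793] [0.01346936 0.40618408 0.64307476] [ 1.60478714e+01 -6.66812133e-01  1.06463221e+02  3.92492866e-04
  7.41780055e+01  1.18432863e+02]
```

View pics/pre.png

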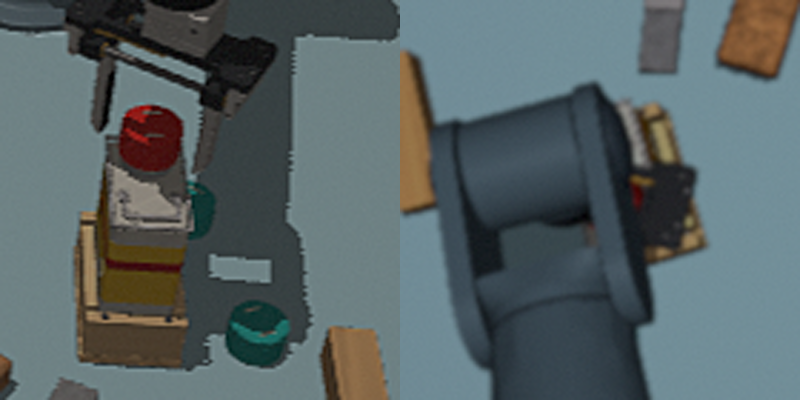

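The left crop (scene camera) shows the fingertips at (98,130) and (202,170), straddling the red cap at (150,135). The right crop (top camera) is mostly hidden by the arm. Closing now.

Emit:
step_arm --pt "0 0 0 0 0 0" --pt "0 0 0 0 0 0" --pt "0 0 0 0 0 0" --pt "0 0 0 0 0 0" --pt "0 0 0 0 0 0" --pt "0 0 0 0 0 0" --claw 5.0 --force 50

```text
clock: 5.82
eef_pos: [0.4727, 0.2527, 0.1946]
ee_rot: [180.0, -0.1, -102.4]
force: [-1.3, -2.2, 2.0]
finger_gap: 0.0559
```

Emit:
step_arm --pt "0 0 0.15 0 0 0" --pt "0 0 0.15 0 0 0" --pt "0 0 0.15 0 0 0" --pt "0 0 0.1 0 0 0" --pt "0 0 0 0 0 0" --pt "0 0 0 0 0 0" --force 60

```text
clock: 6.58
eef_pos: [0.4733, 0.2532, 0.1916]
ee_rot: [-179.9, 0.0, -102.4]
force: [-6.5, -3.4, 12.7]
finger_gap: 0.0558
```

Emit:
step_arm --pt "0 0 0.1 0 0 0" --pt "0 0 0.1 0 0 0" --pt "0 0 0.1 0 0 0" --pt "0 0 0 0 0 0" --pt "0 0 0 0 0 0"

```text
clock: 7.2
eef_pos: [0.4734, 0.2533, 0.1894]
ee_rot: [-179.9, 0.0, -102.4]
force: [-7.9, -4.1, 15.8]
finger_gap: 0.0559
```

```bash
python3 - <<'E'
from h import *
p,d=r.read_camera("scene"); s=r.read_state(); print(s["eef_pos"],s["force"],s["moment"],s["finger_gap"])
E
```

```text
[0.47342815 0.25325374 0.18935952] [-6.63758759 -3.94514969 15.73215447] [-0.75914756  1.3381217   0.05428855] 0.05570546062997724
```

Emit:
step_arm --pt "0 0 0.1 0 0 0" --pt "0 0 0.1 0 0 0" --pt "0 0 0.1 0 0 0" --pt "0 0 0 0 0 0" --pt "0 0 0 0 0 0"

```text
clock: 7.88
eef_pos: [0.4736, 0.2533, 0.1882]
ee_rot: [-179.9, 0.0, -102.4]
force: [-12.0, -5.6, 24.0]
finger_gap: 0.056
```

Emit:
step_arm --pt "0 0 0 0 0 -0.1" --pt "0 0 0 0 0 -0.1" --pt "0 0 0 0 0 -0.1" --pt "0 0 0 0 0 -0.1" --pt "0 0 0 0 0 0"

```text
clock: 8.5
eef_pos: [0.4741, 0.2543, 0.1882]
ee_rot: [-179.8, 0.1, -79.4]
force: [-8.3, -1.4, 22.7]
finger_gap: 0.056
```

```bash
python3 - <<'E'
from h import *
s=r.read_state(); print(s["eef_pos"],s["ee_rot"],s["force"],s["moment"],s["finger_gap"])
E
```

```text
[0.47414432 0.25427804 0.18823201] [-1.79757435e+02  9.01461146e-02 -7.94102041e+01] [-8.27791984 -1.3772262  22.74635718] [-0.45789111  1.74835248  0.16246728] 0.05596807255998285
```

Emit:
step_arm --pt "0 0 0 0 0 -0.105" --pt "0 0 0 0 0 -0.105" --pt "0 0 0 0 0 -0.105" --pt "0 0 0 0 0 -0.105" --pt "0 0 0 0 0 -0.105" --pt "0 0 0 0 0 -0.105" --pt "0 0 0 0 0 -0.105" --pt "0 0 0 0 0 0" --pt "0 0 0 0 0 0"

```text
clock: 9.62
eef_pos: [0.474, 0.2543, 0.1882]
ee_rot: [-179.8, -0.1, -37.3]
force: [-9.7, -1.1, 22.2]
finger_gap: 0.0555
```

```bash
python3 - <<'E'
from h import *
p,d=r.read_camera("scene")
cv2.imwrite("pics/turned.png",cv2.resize(p[150:290,320:460],(500,500),interpolation=2))
s=r.read_state(); print(s["eef_pos"],s["ee_rot"],s["force"],s["moment"],s["finger_gap"])
E
```

```text
[0.47401457 0.25427971 0.18821215] [-1.79775195e+02 -9.25077121e-02 -3.72998804e+01] [-9.77516952 -1.58648109 22.87179422] [-0.50819084  1.72590966  0.19252642] 0.056002992094969374
```

View pics/turned.png

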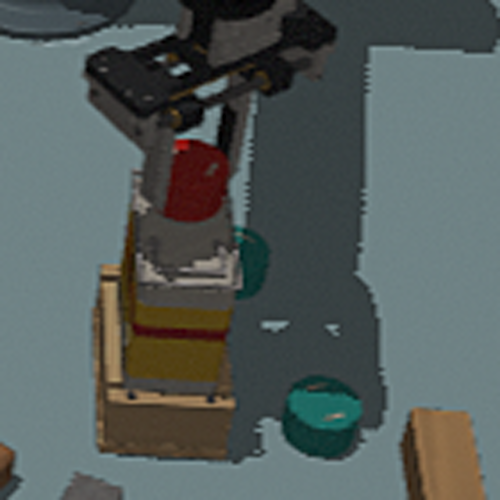

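The crop shows the gripper turned about 65° and still holding the red cap at (195,180), pressed down on the tin. I'll lift gently and watch the force.

Emit:
step_arm --pt "0 0 -0.3 0 0 0" --pt "0 0 -0.3 0 0 0" --pt "0 0 -0.3 0 0 0" --pt "0 0 -0.3 0 0 0" --pt "0 0 -0.3 0 0 0" --pt "0 0 -0.3 0 0 0" --pt "0 0 0 0 0 0"

```text
clock: 10.55
eef_pos: [0.4727, 0.2532, 0.2008]
ee_rot: [180.0, 0.0, -37.4]
force: [-0.3, 0.6, -0.6]
finger_gap: 0.0556
```

Emit:
step_arm --pt "0 0 -0.6 0 0 0" --pt "0 0 -0.8 0 0 0" --pt "0 0 -1 0 0 0" --pt "0 0 -1 0 0 0" --pt "0 0 -1 0 0 0" --pt "0 0 -1.2 0 0 0" --pt "0 0 -1.2 0 0 0" --pt "0 0 -1.2 0 0 0" --pt "0 0 -1 0 0 0" --pt "0 0 0 0 0 0"

```text
clock: 11.8
eef_pos: [0.4732, 0.2532, 0.2921]
ee_rot: [-179.9, -0.1, -37.4]
force: [0.5, 0.0, -0.6]
finger_gap: 0.0557
```

```bash
python3 - <<'E'
from h import *
p,d=r.read_camera("scene")
cv2.imwrite("pics/lift.png",cv2.resize(p[130:290,320:460],(525,600),interpolation=2))
s=r.read_state(); print(s["eef_pos"],s["ee_rot"],s["force"],s["moment"],s["finger_gap"])
# dish: fit ellipse of rim colour in both stored first views
for n,c in(("scene",(271,242)),("top",(286,221))):
    z=np.load(n+"0.npz");hs=cv2.cvtColor(z["p"],cv2.COLOR_BGR2HSV)
    m=(hs[...,1]<70).astype(np.uint8); k,l,st,ce=cv2.connectedComponentsWithStats(m); i=l[c[1],c[0]]
    cn=max(cv2.findContours((l==i).astype(np.uint8),0,1)[0],key=len)
    pts=np.array([onplane(n,u,v,.014)[:2] for u,v in cn[:,0]]); (x,y),a,_=cv2.fitEllipse((pts*1000).astype(np.float32)); print(n,st[i],x,y,a)
E
```

```text
[0.4728352  0.25317037 0.2912197 ] [-1.79976941e+02 -1.39614804e-02 -3.73570844e+01] [-0.44332245 -1.04201142  0.01461057] [-0.05156783 -0.05246235 -0.01005207] 0.05567567030944918
scene [     0      0    560    420 164704] -20.689090728759766 -243.4813232421875 (2095.14501953125, 2593.774169921875)Traceback (most recent call last):
  File "<stdin>", line 10, in <module>
  File "h.py", line 9, in onplane
    o,d=ray(n,u,v); return o+d*(z-o[2])/d[2]
        ~~~^^^^^^^
  File "h.py", line 6, in ray
    c,f=cal(n); R=np.array(c["R"]); t=np.array(c["t"])
        ~~~^^^
  File "h.py", line 4, in cal
    c=r.get_calibration(n); return c,210/np.tan(np.radians(c["vertical_fov"]/2))
ValueError: time passes only in moves, steps and waits
```

View pics/lift.png

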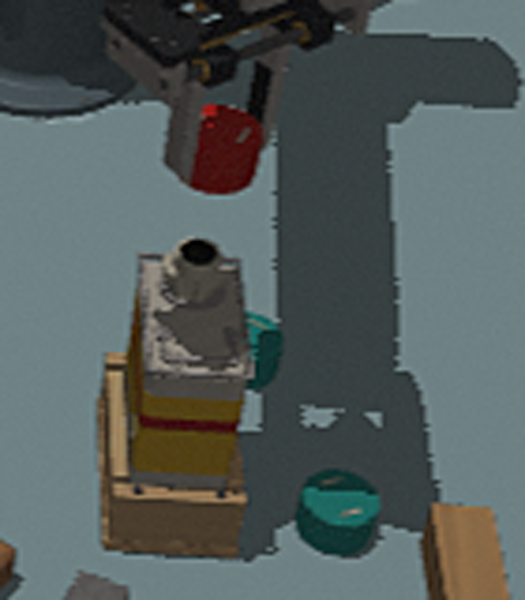

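Crop shows the neck bare at (200,250) and the red cap held upright at (225,150).

Emit:
step_arm --pt "1.5 1.1 0 0 0 0" --pt "2.7 2 0 0 0 0" --pt "2.7 2 0 0 0 0" --pt "2.7 2 0 0 0 0" --pt "2.7 2 0 0 0 0" --pt "2.7 2 0 0 0 0" --pt "2.7 2 0 0 0 0" --pt "2.7 2 0 0 0 0" --pt "1.5 0.9 0 0 0 0" --pt "0 0 0 0 0 0"

```text
clock: 13.1
eef_pos: [0.5497, -0.0079, 0.2905]
ee_rot: [180.0, 0.1, -37.5]
force: [-0.5, 0.3, 0.0]
finger_gap: 0.0557
```

Emit:
step_arm --pt "0 0 2.5 0 0 0" --pt "0 0 3 0 0 0" --pt "0 0 3 0 0 0" --pt "0 0 3 0 0 0" --pt "0 0 3 0 0 0" --pt "0 0 3 0 0 0" --pt "0 0 2.5 0 0 0" --pt "0 0 2 0 0 0" --pt "0 0 1.5 0 0 0" --pt "0 0 0 0 0 0"

```text
clock: 14.35
eef_pos: [0.5488, -0.0062, 0.0549]
ee_rot: [179.9, 0.1, -37.3]
force: [-0.1, 0.0, 0.2]
finger_gap: 0.056
```

```bash
python3 - <<'E'
from h import *
p,d=r.read_camera("scene"); P=cloud("scene",d)
h=cv2.cvtColor(p,cv2.COLOR_BGR2HSV)
red=((h[...,0]<8)|(h[...,0]>172))&(h[...,1]>150)&(h[...,2]>60)&(d>0)&(P[...,1]<.1)&(P[...,1]>-.1)
q=P[red]; print(len(q),q.min(0),q.max(0))
cv2.imwrite("pics/dish.png",cv2.resize(p[170:290,200:340],(700,600),interpolation=2))
s=r.read_state(); print(s["eef_pos"],s["ee_rot"],s["force"],s["finger_gap"])
E
```

```text
288 [ 0.52104171 -0.02855146  0.04664262] [0.582023   0.02559163 0.11880858]
[ 0.5496453  -0.00649837  0.05596086] [ 1.79995945e+02  2.09073986e-02 -3.73257343e+01] [0.04023283 0.86562543 0.52061153] 0.056043265646952785
```

View pics/dish.png

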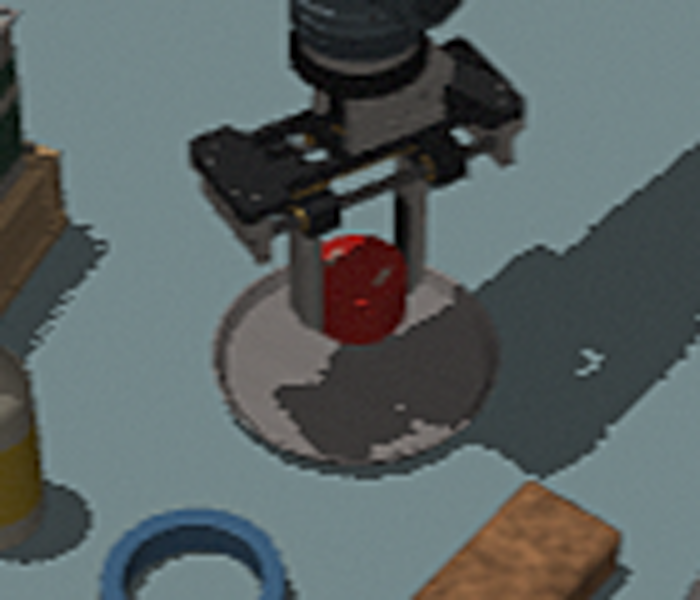

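The crop shows the cap at (362,290), about 5 cm above the dish; the dish centre is at (357,360), so it's well centred.

Emit:
step_arm --pt "0 0 1.2 0 0 0" --pt "0 0 1.2 0 0 0" --pt "0 0 1 0 0 0" --pt "0 0 0.5 0 0 0" --pt "0 0 0.3 0 0 0" --pt "0 0 0 0 0 0"

```text
clock: 15.15
eef_pos: [0.5498, -0.007, 0.0139]
ee_rot: [180.0, 0.0, -37.4]
force: [-0.3, 0.9, 0.3]
finger_gap: 0.0555
```

Emit:
step_arm --pt "0 0 0.1 0 0 0" --pt "0 0 0.1 0 0 0" --pt "0 0 0 0 0 0"

```text
clock: 15.52
eef_pos: [0.5497, -0.0069, 0.012]
ee_rot: [-180.0, -0.0, -37.4]
force: [-0.2, -0.3, -0.6]
finger_gap: 0.0559
```

Emit:
step_arm --pt "0 0 0.1 0 0 0" --pt "0 0 0.1 0 0 0" --pt "0 0 0 0 0 0"

```text
clock: 15.9
eef_pos: [0.5496, -0.0069, 0.0098]
ee_rot: [180.0, 0.0, -37.4]
force: [-0.3, -0.1, -0.2]
finger_gap: 0.0558
```

Emit:
step_arm --pt "0 0 0.1 0 0 0" --pt "0 0 0 0 0 0" --pt "0 0 0 0 0 0"

```text
clock: 16.27
eef_pos: [0.5499, -0.007, 0.0095]
ee_rot: [180.0, -0.0, -37.4]
force: [-3.0, -0.0, 5.6]
finger_gap: 0.0555
```

Contact came at TCP height 0.0095 m, as predicted. Releasing gently.

Emit:
step_arm --pt "0 0 0 0 0 0" --pt "0 0 0 0 0 0" --pt "0 0 0 0 0 0" --pt "0 0 0 0 0 0" --claw 7.2

```text
clock: 16.77
eef_pos: [0.5497, -0.0069, 0.0088]
ee_rot: [180.0, 0.0, -37.4]
force: [0.3, 0.2, -0.0]
finger_gap: 0.0717
```

Emit:
step_arm --pt "0 0 -0.5 0 0 0" --pt "0 0 -1 0 0 0" --pt "0 0 -2 0 0 0" --pt "0 0 -3 0 0 0" --pt "0 0 -3 0 0 0" --pt "0 0 -3 0 0 0" --pt "0 0 -3 0 0 0" --pt "0 0 -3 0 0 0" --pt "0 0 -2 0 0 0" --pt "0 0 0 0 0 0"

```text
clock: 18.02
eef_pos: [0.5507, -0.0071, 0.2159]
ee_rot: [-179.9, -0.2, -37.4]
force: [-0.1, 0.2, -0.8]
finger_gap: 0.0721
```

```bash
python3 - <<'E'
from h import *
p,d=r.read_camera("scene"); P=cloud("scene",d)
h=cv2.cvtColor(p,cv2.COLOR_BGR2HSV)
red=((h[...,0]<8)|(h[...,0]>172))&(h[...,1]>150)&(h[...,2]>60)&(d>0)&(abs(P[...,1])<.1)
q=P[red]; t=q[q[:,2]>.033]; print(len(q),q[:,2].max(),t.mean(0),np.median(t[:,2]))
cv2.imwrite("pics/end.png",p)
s=r.read_state(); print(s["clock"],s["eef_pos"],s["force"],s["finger_gap"])
E
```

```text
307 0.04610162915787749 [ 0.55375579 -0.00481067  0.03805118] 0.038005269303177554
18.075 [ 0.54979078 -0.0069571   0.21416256] [ 0.26632586 -0.62873341 -0.54051539] 0.07193832864850111
```

View pics/end.png

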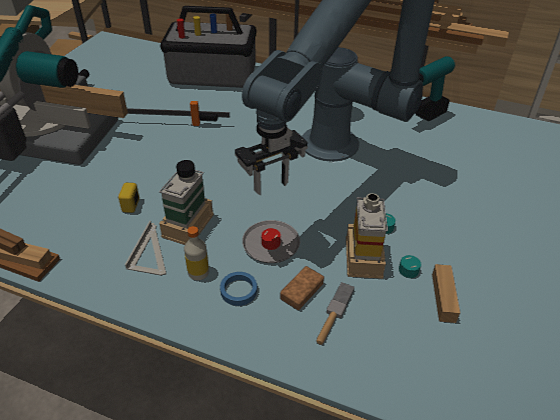

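The red cap sits upright in the dish at (271,238) with its crown at 38 mm, which matches 4 mm floor + 34 mm cap. The tin's neck is bare at (371,200), and the gripper is clear.

```bash
python3 -c "
from bench import r
print(r.job_done())"
```

```text
the job is handed in; nothing more can be done
None
```

The thinner tin is open: its red cap stands right way up near the centre of the steel parts dish. I handed the job in at about 18 s of the 53 s allowed.

- **Opening:** I gripped the cap and pressed it down about 6 mm with 22–24 N. I then turned it 65° anticlockwise while keeping it down. It lifted off with no resistance.
- **Placing:** I lowered the cap until it touched the dish floor, with 5.6 N of contact at the predicted height, then released it and backed the gripper away.
- **Last checks:** The crown measured 38.0 mm above the bench, which matches the 4 mm floor plus the 34 mm cap, so it is upright. The neck is bare, and by eye everything else looks where it was in the first picture.
- **Disagreements:** The two cameras placed the cap about 4 mm apart, so I used their average, well within the grip clearance. There was also a sideways force of up to about 13 N while pressing, well below the limits. A second fit of the dish position failed on a bad colour mask and a calibration-call error, so I used the earlier depth estimate, and the final picture confirms it.

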